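# Load a vial in a swing-keeper holder and latch its cam handle

### The job

Stand the screw-cap vial upright in the round pocket of the holder, right down on its floor. Then turn the holder's handle counterclockwise (seen from above) so that it climbs its cam track and drops fully into the low notch at the far end, which brings the keeper over the vial's cap. Where exactly the notch lies must be found by feel: stop as soon as the handle is in and do not force it against the notch's end wall (keep your push under about 12 N); let go of everything at the end and do not knock the beaker, the petri dish or the flask about.

Things in the scene. Friction and masses are not known exactly. Their poses are not given: they have to be found in the camera images.
- vial_mid (a point): Middle of the white screw-cap vial (the only vial on the bench; stands upright and loose, about 30 g), on its axis half-way up, 24 mm above its underside. The vial is 48 mm tall; its body is 27 mm in diameter up to 38 mm, the cap above about 20 mm in diameter.
- pocket (a point): Centre of the mouth of the holder's round pocket (black ring, 31 mm bore, 47 mm outside, open at the top). The mouth is 28 mm above the bench, the pocket's floor 20 mm below the mouth. A vial that stands in it has its underside 8 mm and its cap top 56 mm above the bench. Axes as the holder's.
- holder: The fixed latch holder: a grey base plate 140 mm across and 8 mm thick, with an upright steel post in its middle, top 110 mm above the bench, which the handle turns on. Origin on the post's axis at bench height, z up. The pocket stands 68 mm from the post's axis. A curved steel cam track, 52 mm from the axis, stands on the plate.
- post (a point): Top of the steel post, 110 mm above the bench, on the pivot axis. Round it stands the cam track: level up to about turn 0.5, it climbs 8 mm, is level for a short way, then ends in an abrupt drop into a notch with a solid far wall. The whole track is set round the post by up to 0.3 rad either way, differently each time and not told.
- handle_axis (a point): Point of the swinging handle on the post's axis, 70 mm above the bench with its lift 0; z up, x along the lever from the post to the grip. With lift 0: flat lever 16 mm wide, its top 75 mm above the bench; at x = 75 mm an upright round black grip post, 16 mm in diameter, 75 to 115 mm above the bench; at x = -68 mm the keeper, a flat arc plate 30 x 50 mm; at x = 52 mm a pin with a small roller below the lever, which runs on the cam track.
- grip (a point): Point on the axis of the handle's upright grip post, 75 mm from the pivot axis, 10 mm below its top (105 mm above the bench when lift is 0). It turns and lifts with the handle.
- keeper (a point): Centre of the underside of the keeper plate (10 mm thick, about 30 mm wide radially and 50 mm along its arc), 68 mm from the pivot axis opposite the grip; 65 mm above the bench when lift is 0, 59 mm when the handle is down in the notch.
- turn (a joint): Angle of the handle about the post, rad, growing counterclockwise seen from above; starts at 0 to 0.15. The keeper is centred over the pocket at 1.375. The handle drops into its notch at a turn between about 0.95 and 1.6 and meets the end wall, at most 5 mm of travel further on, between 1.1 and 1.7. Turning takes about 3 to 7 N at the grip.
- handle (a joint): Lift (height) of the handle, m: 0 on the level start of the cam track, +0.008 on its top, -0.006 in the notch. A spring presses the handle down with 9 to 14 N; it falls into the notch by itself if it is free to slide down.
- beaker: Bystander: small beaker, 61 x 55 x 70 mm, origin at the centre of its underside. Leave it alone.
- petri_dish: Bystander: closed flat petri dish, 94 mm across, 15 mm high, origin at the centre of its underside. Leave it alone.
- flask: Bystander: small stoppered conical flask, 51 mm across, 95 mm tall, origin at the centre of its underside. Leave it alone.
There are look-alikes about, which are no part of the job. Of the things that look like the holder, the larger one is meant.

How it is judged (in metres and radians):
On the way, in this order (a step that is already met when the one before it is completed fails the run):
1. the vial stands upright on the floor of the pocket and is let go, the handle not yet turned (horizontal distance between vial_mid and pocket below 0.005 m and z of vial_mid in the frame of pocket below 0.007 m and angle between vial_mid's own z axis and vertical below 0.12 rad and contact force between the fingers and vial below 0.1 N and value of joint turn below 0.5 rad), for 0.2 s.
2. the handle rides up its cam (value of joint handle above 0.005 m and value of joint turn above 0.7 rad), for 0.05 s.
At the end, for the whole second after the job is handed in: The vial stands upright (within 0.12 rad) and at rest on the pocket's floor (middle within 5 mm of the pocket's axis, no more than about 3 mm above its seat); the handle is down in the low notch (lift below -3.5 mm) with the keeper over the cap (centres within 28 mm); nothing is held (horizontal distance between vial_mid and pocket below 0.005 m and z of vial_mid in the frame of pocket below 0.007 m and angle between vial_mid's own z axis and vertical below 0.12 rad and value of joint handle below -0.0035 m and value of joint turn above 0.9 rad and horizontal distance between keeper and vial_mid below 0.028 m and linear speed of vial below 0.02 m/s); the robot touches nothing.
It fails at once if the handle is forced against the end wall of the notch (more than 25 N at the roller) (contact force between handle and cam_c11 above 25 N).
It fails at once if the handle presses on the vial with more than 10 N (contact force between handle and vial above 10 N).
It fails at once if the beaker is pushed more than 30 mm or tipped (distance of beaker from where it was at the start of the episode above 0.03 m or angle between beaker's own z axis and vertical above 0.5 rad).
It fails at once if the petri dish is pushed more than 30 mm or tipped (distance of petri_dish from where it was at the start of the episode above 0.03 m or angle between petri_dish's own z axis and vertical above 0.5 rad).
It fails at once if the flask is pushed more than 30 mm or tipped (distance of flask from where it was at the start of the episode above 0.03 m or angle between flask's own z axis and vertical above 0.5 rad).
It also fails if it takes over 72 s, if anything falls off the work surface, if the arm or the gripper's body presses on something with over 40 N, if the wrist force passes 120 N, or if a joint passes its speed limit or range.

### The arm

A 7-joint arm with a two-finger parallel gripper is mounted at the origin on the work surface; the furniture and walls round the work are solid. World frame = base frame: x ahead of the robot, y to its left, z up, the work surface at z = 0. Lengths are in mm, angles in degrees, forces in N, time in s.
With the tool pointing down it reaches from about 400 to 850 mm from the base axis. Payload 4.5 kg.
Tool frame: the origin (TCP) lies midway between the tips of the shut fingers; the grasp point (between the pads) lies 19 mm behind it; z points along the fingers, y is the line along which they close (so a half turn about z gives the same grasp; the last joint's range is limited). The gripper opens to 88 mm and grips with 3 to 60 N. Pads are 18 mm wide; open, the fingers measure 123 mm over their backs; the gripper's body (75 mm by 187 mm) begins 45 mm behind the grasp point.
Start: joints at [71.093, 39.483, -11.15, 89.685, 9.013, 51.709, -12.324], TCP at [222.422, -584.108, 238.743] pointing down, gripper open.
Joint ranges: [-172.22, 172.22], [-26.19, 119.32], [-84.43, 86.54], [7.71, 146.69], [-57.33, 237.33], [2.42, 119.75], [-152.13, 152.13]. Speed limits (degrees/s): [147.25, 147.25, 180, 180, 180, 180, 180].

### API

Orientations are given as a 3x3 rotation matrix whose columns are the frame's x, y, z axes.
In Python, from workcell import r gives the robot as it stands. Calls block until the motion is done:
- r.goto(position, orientation): joint-space move of the TCP to a pose.
- r.servo_line(position, orientation=None, max_speed=150, contact_N=None): straight line of the TCP; orientation=None keeps the orientation; max_speed is the mean speed in mm/s. With contact_N (N) it stops when the force on the tool has changed by that much, and returns True; else False.
- r.goto_joints(angles): joint-space move.
- r.grip(opening, grip_force=None): finger opening in mm; grip_force is the grip in N (None keeps the last); returns when the fingers have stopped.
- r.pause(seconds).
- r.ik(position, orientation): joint angles nearest the present ones, or None.
- r.state(): the state.
- r.get_image(name): name is "side" or "top"; returns the picture (420x560x3 uint8, red, green, blue); there is no depth.
- r.get_calibration(name): a dict with "fx", "fy", "cx", "cy" (pixels), "view" (4x4, takes a point from world to camera coordinates). Camera axes: x right, y down, z forward; pixel columns grow to the right and rows downward; lengths in mm; the calibration is good to about 2 mm. A picture is of the moment at which its call begins. get_calibration takes no time and is no camera call.
A pose or a line that the arm cannot do raises r.Unreachable and nothing moves.
- r.close_job(): hands the job in; it is judged then, once.
Trained networks look in the newest picture that a camera, given by its name, has taken for a name from the list of things; names that differ only in an ending like _2 or _b are one class to them, and where a whole thing is asked for, a point or a joint stands for the part that bears it (a point fixed in the world has none). Each returns a list of dicts, best first, with "confidence" (0 to 1); they miss things now and then, are a little off and sometimes report something else, mostly with a low value. They report only what shows in the picture. A call takes as long as a camera call. They do not tell look-alikes from the thing itself.
- r.look_for(camera, query): "bbox" ([left, top, width, height] in pixels, round what is visible of it).
- r.trace(camera, query): "region" (420x560 bool, what is visible of it) and "bbox" ([left, top, width, height] in pixels, round what is visible of it).
The state is a dict: "clock": time; "joint_positions": joint angles; "qd": joint speeds; "effort": joint torques, N m; "ee_pos": TCP position; "orientation": TCP orientation; "ft_force": force on the tool from outside, world axes, zero at the start; "moment": the same for the moment, N m; "finger_gap": finger opening in mm; "finger_force": force on a finger pad.
Only numpy, scipy, OpenCV 4.12 (cv2) and the standard library are available. Lean on these libraries where they do the work, as an engineer would, in place of code of your own. Each camera call takes 0.05 s, during which the arm holds its last target. There are 200 camera calls.

## Working session

There is one attempt and no reset: what is moved stays moved. The work goes in short steps, each a Python script; the robot and the scene stay as the last script left them, time stands still between calls to the robot, and variables do not carry over. Pictures are saved under pics/ and viewed, at most 10 in all, crops included, and the job is handed in when it is done.

```bash
mkdir -p pics; python3 - <<'E'
from workcell import r
import cv2,numpy as np
ims=[]
for c in("top","side"):
    im=r.get_image(c); cv2.imwrite(f"pics/{c}0.png",cv2.cvtColor(im,cv2.COLOR_RGB2BGR))
    k=r.get_calibration(c); print(c,k["fx"],k["cx"],k["cy"],np.round(k["view"],3).tolist())
    for q in("vial_mid","holder","handle","beaker","petri_dish","flask"):
        print(q,[(np.round(d["bbox"]).tolist(),round(d["confidence"],2)) for d in r.look_for(c,q)][:4])
print(r.state()["clock"],np.round(r.state()["orientation"],3).tolist())
E
```

```text
top 520.6455131435648 267.2134608564553 214.0378984452688 [[0.035, -0.999, 0.001, -10.34], [-0.978, -0.034, -0.203, 408.354], [0.203, 0.006, -0.979, 1374.645], [0.0, 0.0, 0.0, 1.0]]
vial_mid [([179.0, 185.0, 8.0, 15.0], 0.56)]
holder [([261.0, 152.0, 58.0, 55.0], 0.77), ([146.0, 265.0, 39.0, 40.0], 0.67)]
handle [([271.0, 154.0, 51.0, 50.0], 0.71), ([150.0, 267.0, 34.0, 34.0], 0.71)]
beaker [([177.0, 220.0, 17.0, 22.0], 0.79)]
petri_dish [([340.0, 221.0, 33.0, 32.0], 0.87)]
flask [([188.0, 144.0, 16.0, 18.0], 0.78)]
side 435.87604171114856 278.8100351819042 203.03587983527567 [[-0.15, 0.989, 0.0, 62.233], [0.763, 0.115, -0.636, -238.194], [-0.629, -0.095, -0.771, 1523.392], [0.0, 0.0, 0.0, 1.0]]
vial_mid [([357.0, 243.0, 13.0, 14.0], 0.55), ([190.0, 194.0, 28.0, 24.0], 0.4)]
holder [([222.0, 208.0, 61.0, 56.0], 0.7), ([355.0, 164.0, 38.0, 37.0], 0.66)]
handle [([231.0, 206.0, 39.0, 55.0], 0.76), ([359.0, 161.0, 32.0, 32.0], 0.64), ([186.0, 192.0, 33.0, 24.0], 0.22)]
beaker [([354.0, 200.0, 22.0, 30.0], 0.67)]
petri_dish [([189.0, 194.0, 30.0, 24.0], 0.6)]
flask [([356.0, 244.0, 11.0, 13.0], 0.5), ([350.0, 267.0, 10.0, 10.0], 0.44)]
0.7 [[0.935, 0.356, 0.0], [0.356, -0.935, -0.0], [0.0, 0.0, -1.0]]
```

```bash
python3 - <<'E'
import cv2,numpy as np
a=cv2.imread("pics/top0.png")[125:315,135:390]; b=cv2.imread("pics/side0.png")[150:290,180:400]
cv2.imwrite("pics/a.png",cv2.resize(a,(765,570),interpolation=cv2.INTER_CUBIC))
cv2.imwrite("pics/b.png",cv2.resize(b,(792,504),interpolation=cv2.INTER_CUBIC))
E
```

```text
(no output)
```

View pics/a.png

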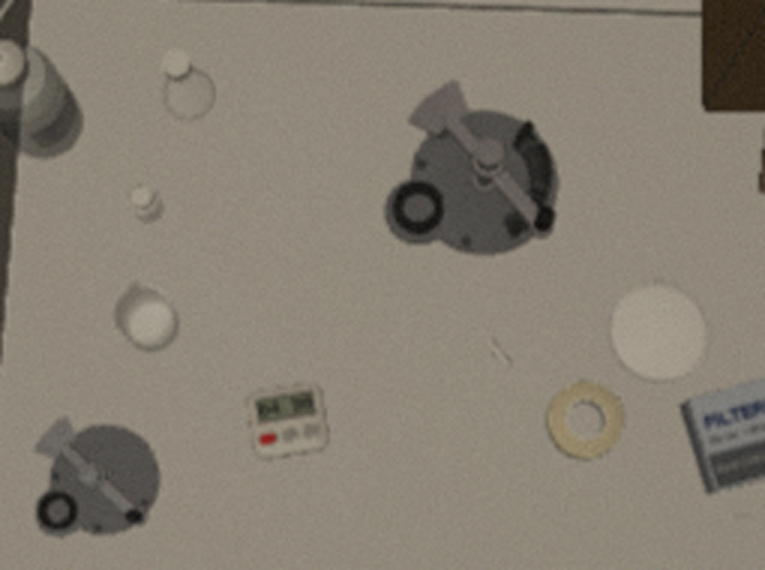

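View pics/b.png

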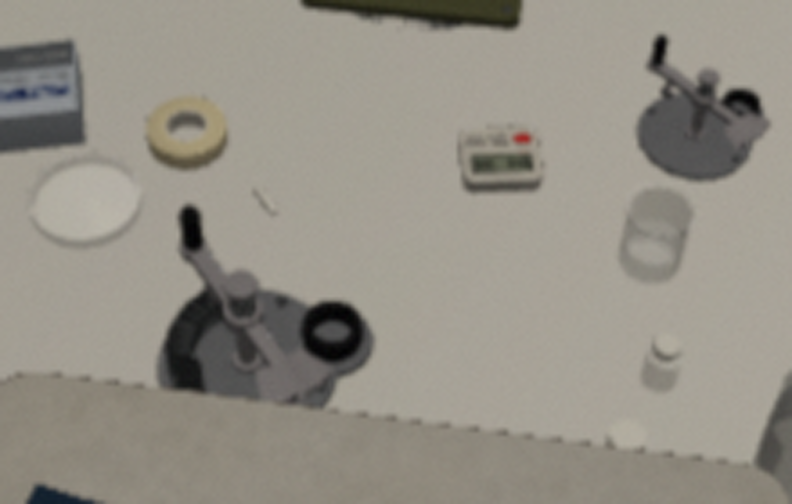

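```bash
cat > h.py <<'E'
from workcell import r
import cv2,numpy as np
def ray(c,u,v):
    k=r.get_calibration(c);V=np.array(k["view"]);R=V[:3,:3]
    d=R.T@np.array([(u-k["cx"])/k["fx"],(v-k["cy"])/k["fy"],1]);return -R.T@V[:3,3],d
def atz(c,u,v,z):
    o,d=ray(c,u,v);return o+d*(z-o[2])/d[2]
def tri(u1,u2):
    (o,d),(p,e)=ray("top",*u1),ray("side",*u2)
    d=d/np.linalg.norm(d);e=e/np.linalg.norm(e)
    s=np.linalg.lstsq(np.c_[d,-e],p-o,rcond=None)[0];a,b=o+d*s[0],p+e*s[1];return (a+b)/2,np.linalg.norm(a-b)
def proj(c,P):
    k=r.get_calibration(c);V=np.array(k["view"]);q=V[:3,:3]@P+V[:3,3];return np.array([k["fx"]*q[0]/q[2]+k["cx"],k["fy"]*q[1]/q[2]+k["cy"]])
def down(deg):  # tool y axis at angle deg from world x
    a=np.radians(deg);y=np.array([np.cos(a),np.sin(a),0]);z=np.array([0,0,-1.]);return np.c_[np.cross(y,z),y,z]
E
python3 - <<'E'
from h import *
A=lambda x,y:((x+.5)/3-.5+135,(y+.5)/3-.5+125)
B=lambda x,y:((x+.5)/3.6-.5+180,(y+.5)/3.6-.5+150)
for n,a,b,z in [("pocket",(417,208),(332,332),22),("posttop",(489,152),(241,284),110),("gript",(545,213),(190,213),115),("vialcap",(142,196),(666,343),48),("vialbot",(150,215),(660,384),4),("flask",(178,64),None,95),("beak",(147,320),(655,238),35),("petri",(658,332),(85,203),12)]:
    print(n,np.round(atz("top",*A(*a),z)),b and np.round(atz("side",*B(*b),z)),b and np.round(tri(A(*a),B(*b))[0]))
print("line",atz("top",*A(450,10),0),atz("top",*A(450,10),150)); print("box",atz("top",*A(703,110),0),atz("side",*B(400,412),0),atz("side",*B(400,412),100),ray("side",278,203)[0],ray("top",278,203)[0])
# dark blobs
for c,box in(("top",(255,180,35,30)),("side",(258,228,30,30))):
    im=cv2.imread(f"pics/{c}0.png",0);x,y,w,h=box
    p=im[y:y+h,x:x+w];print(c);print(p[::2,::2])
# vial trace
for c in("top","side"):
    r.get_image(c)
    for d in r.trace(c,"vial_mid")[:2]:
        ys,xs=np.nonzero(d["region"]);print(c,d["confidence"],d["bbox"],xs.mean(),ys.mean(),len(xs))
E
```

```text
pocket [470. -12.  22.] [474. -11.  22.] [471. -12.  18.]
posttop [501. -73. 110.] [501. -72. 110.] [501. -72. 109.]
gript [ 446. -122.  115.] [ 447. -121.  115.] [ 446. -122.  115.]
vialcap [466. 239.  48.] [464. 241.  48.] [465. 239.  51.]
vialbot [459. 238.   4.] [471. 243.   4.] [462. 243. -10.]
flask [577. 207.  95.] None None
beak [354. 229.  35.] [354. 231.  35.] [354. 230.  34.]
petri [ 363. -237.   12.] [ 370. -236.   12.] [ 364. -238.    5.]
line [673.9272169  -37.48313574   0.        ] [615.81700283 -34.04625168 150.        ]
box [ 581.51727905 -281.72091246    0.        ] [523.23906991  49.13170443   0.        ] [584.40399375  55.13888794 100.        ] [1149.39285229  110.62807261 1023.71382666] [ 120.33531106   -4.7413669  1428.98778144]
top
[[136 136 139 134 137 134 134 135 132  73  53  75  76  81  78  76  74  75]
 [134 138 136 138 136 134 134 137 124  77  80  77  80  80  74  75  79  75]
 [139 138 141 137 136 138 136 132 112  75  81  75  78  74  76  75  72  77]
 [141 138 136 135 141 136 117  63  39  27  28  40  62  75  73  78  74  74]
 [138 136 137 135 136 112  61  26  
[... 1196 characters left out ...]
 43  71  77  70  40  11  46 127 159 160]
 [ 83  84  80  25  18  74  82  81  82  67  16  35  88 154 162]
 [ 84  83  82  39  11  24  53  62  56  24   9  43  84 144 161]
 [ 84  85  90  59   9   6  11  10  11   9  13  69  84 148 160]
 [102  96 103 101  58  18   6   7   3  13  54  81  88 157 161]
 [104 100 103 104 103  89  55  40  51  74  80  70 139 160 160]
 [105 103 101 104 105 102 101  88  79  76  81 134 160 161 161]
 [107 104 101 103 105 107  91  79  91 125 151 162 161 161 161]
 [106 107 104 103 104  90  64  84 151 159 160 160 159 159 160]]
top 0.49 [275.5, 154.4, 45.1, 54.0] 295.3062730627306 177.22140221402213 542
side 0.71 [354.6, 243.0, 14.7, 13.9] 363.3267973856209 250.77124183006535 153
```

View pics/top0.png

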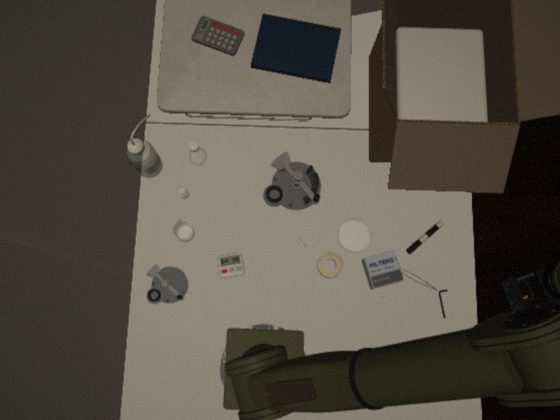

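View pics/side0.png

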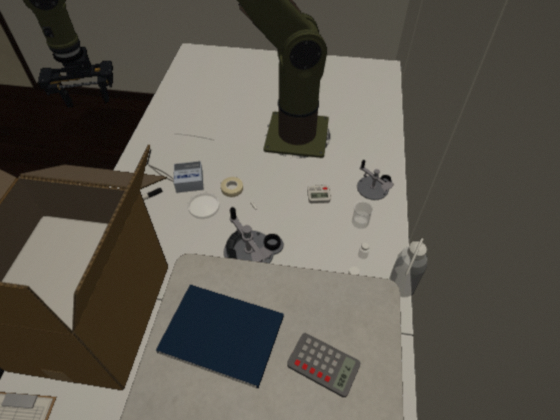

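```bash
python3 - <<'E'
from h import *
for n,a,b in [("cabR",(350,112),(172,258)),("cabL",(160,108),(400,290)),("carton front-right",(504,191),(42,157)),("carton front top",(390,122),(150,155)),("carton base",(370,161),(118,383))]:
    print(n,[np.round(x) for x in tri(a,b)])
# ring & vial fits
from scipy.optimize import minimize
def mask(c,p,parts,S=4,shape=(420,560)):
    m=np.zeros((shape[0]*S,shape[1]*S),np.uint8);t=np.linspace(0,2*np.pi,60)
    for R,z0,z1 in parts:
        pts=np.array([proj(c,np.array([p[0]+R*np.cos(q),p[1]+R*np.sin(q),z])) for q in t for z in(z0,z1)])
        h=cv2.convexHull(np.round((pts+.5)*S-.5).astype(np.int32));cv2.fillConvexPoly(m,h,255)
    return m
def cen(c,p,parts):
    M=cv2.moments(mask(c,p,parts),True);return np.array([(M["m10"]/M["m00"]+.5)/4-.5,(M["m01"]/M["m00"]+.5)/4-.5]),M["m00"]/16
def solve(obs,parts,p0):
    p=np.array(p0,float)
    for _ in range(3):
        J=[];res=[]
        for c,uv in obs.items():
            b=cen(c,p,parts)[0];res+=list(uv-b)
            J.append(np.c_[(cen(c,p+[8,0],parts)[0]-b)/8,(cen(c,p+[0,8],parts)[0]-b)/8])
        p=p+np.linalg.lstsq(np.vstack(J),np.array(res),rcond=None)[0]
    return p,np.array(res)
def dark(c,box,th):
    im=cv2.imread(f"pics/{c}0.png",0);x,y,w,h=box
    m=(im[y:y+h,x:x+w]<th).astype(np.uint8);cs,_=cv2.findContours(m,cv2.RETR_EXTERNAL,cv2.CHAIN_APPROX_NONE)
    k=max(cs,key=cv2.contourArea);f=np.zeros_like(m);cv2.drawContours(f,[k],-1,1,-1);ys,xs=np.nonzero(f);return np.array([xs.mean()+x,ys.mean()+y]),len(xs)
ring=[(23.5,8,28)]
o={"top":dark("top",(258,182,28,26),52),"side":dark("side",(258,232,28,24),52)};print(o,[cen(c,(471,-11),ring)[1] for c in o])
print("pocket",solve({c:o[c][0] for c in o},ring,(471,-11)));[print(c,solve({c:o[c][0]},ring,(471,-11))[0]) for c in o]
vial=[(13.5,0,38),(10,38,48)]
r.get_image("side");d=[d for d in r.trace("side","vial_mid") if d["bbox"][0]>340][0];ys,xs=np.nonzero(d["region"])
r.get_image("top");b=[d for d in r.trace("top","vial_mid")+r.trace("top","vial_mid") if d["bbox"][0]<200]
print("side",len(xs),cen("side",(464,240),vial))
print(solve({"side":np.array([xs.mean(),ys.mean()])},vial,(464,240)))
if b:
    ys,xs=np.nonzero(b[0]["region"]);print("top",len(xs),cen("top",(464,240),vial));print(solve({"top":np.array([xs.mean(),ys.mean()])},vial,(464,240)))
else:print(solve({"top":np.array([182.8,192.5])},vial,(464,240)))
E
```

```text
cabR [array([ 656., -204.,  178.]), np.float64(10.0)]
cabL [array([654., 298., 164.]), np.float64(14.0)]
carton front-right [array([ 453., -577.,  240.]), np.float64(47.0)]
carton front top [array([ 544., -251.,  389.]), np.float64(0.0)]
carton base [array([ 760., -431., -477.]), np.float64(111.0)]
{'top': (array([273.99141631, 193.83690987]), 233), 'side': (array([271.80973451, 241.85840708]), 226)} [253.125, 261.0]
pocket (array([471.13871671, -12.08447276]), array([ 0.20049203, -0.12686766,  0.21279757, -0.10340926]))Traceback (most recent call last):
  File "<stdin>", line 29, in <module>
  File "<stdin>", line 20, in solve
  File "<stdin>", line 13, in cen
  File "<stdin>", line 9, in mask
  File "h.py", line 13, in proj
    k=r.get_calibration(c);V=np.array(k["view"]);q=V[:3,:3]@P+V[:3,3];return np.array([k["fx"]*q[0]/q[2]+k["cx"],k["fy"]*q[1]/q[2]+k["cy"]])
ValueError: time passes only in moves, steps and waits
```

```bash
sed -i 's/^def ray/K={c:r.get_calibration(c) for c in("top","side")}\ndef ray/; s/k=r.get_calibration(c)/k=K[c]/' h.py; python3 - <<'E'
from h import *
print(r.ik([463,241,150],down(117)),r.ik([463,241,150],down(27)),r.ik([471,-12,150],down(27)))
r.servo_line([330,-330,300],max_speed=250)
r.grip(55,5)
r.goto([420,100,250],down(27));print(r.state()["clock"],np.round(r.state()["joint_positions"]))
r.goto([463,241,120],down(27))
s=r.state();print(s["clock"],np.round(s["joint_positions"]),s["ee_pos"],s["finger_gap"])
ims=[cv2.cvtColor(r.get_image(c),cv2.COLOR_RGB2BGR) for c in("top","side")]
cv2.imwrite("pics/c.png",np.hstack([cv2.resize(ims[0][140:260,120:250],None,fx=3,fy=3),cv2.resize(ims[1][170:290,300:430],None,fx=3,fy=3)]))
for c in("top","side"): print(proj(c,np.array([463,241,24])),proj(c,np.array(s["ee_pos"])))
E
```

```text
[  4.90803553  57.82600052 -72.01973534 110.70601309  63.25505697
  64.36204144  22.61923979] [-15.44144761  41.71502989 -28.27183143 111.70228001  33.46388396
  34.86136288 -38.78830121] [ 12.43325027  38.83388419 -26.43265742 120.10139385  35.43317501
  28.78160911 -13.68397385]
4.4583 [ 10.  29. -43. 120.  30.  42. -26.]
5.2667 [-13.  46. -33. 113.  43.  34. -48.] [463.37229203 239.31581193 120.34971056] 55.27150132897907
[182.6495227  193.21800854] [177.44477029 184.10207165]
[363.48374814 249.72402011] [368.46387886 228.93471085]
```

View pics/c.png

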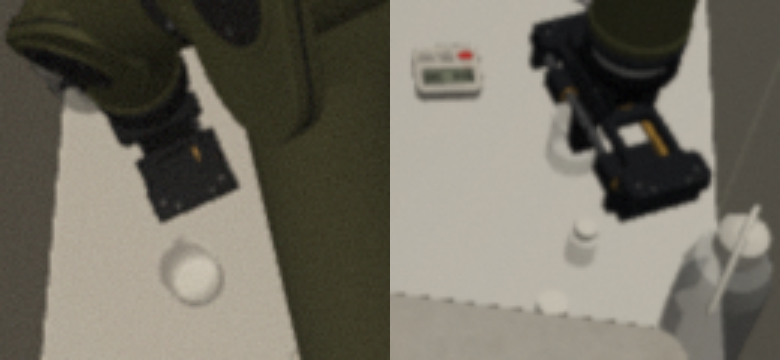

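```bash
python3 - <<'E'
from h import *
def sq(a):
    r.goto([463,241,110],down(a)); r.servo_line([463,241,22],down(a),contact_N=6,max_speed=120); print(np.round(r.state()["ee_pos"],1))
    r.grip(20,5); r.pause(.2); s=r.state(); print(a,s["finger_gap"],s["finger_force"],np.round(s["ee_pos"],2),s["clock"])
sq(117); r.grip(55); r.servo_line([463,241,80],max_speed=200)
sq(27)
r.servo_line([463,241,110],max_speed=100);s=r.state();print(s["finger_gap"],s["finger_force"],s["ft_force"])
r.grip(20,12);r.goto([471,-12,110],down(27)); r.pause(.3)
s=r.state();print(s["finger_gap"],np.round(s["ee_pos"],2),s["clock"],s["ft_force"])
ims=[cv2.cvtColor(r.get_image(c),cv2.COLOR_RGB2BGR) for c in("top","side")]
cv2.imwrite("pics/d.png",np.hstack([cv2.resize(ims[0][130:250,210:340],None,fx=3,fy=3,interpolation=2),cv2.resize(ims[1][160:280,210:340],None,fx=3,fy=3,interpolation=2)]))
E
```

```text
[463.1 241.4  22.5]
117 26.528854039702434 5.00588771305047 [463.19 241.02  22.22] 8.1583
[463.1 241.1  22.3]
27 26.731935328348886 5.001760969134921 [463.27 241.09  22.23] 12.0167
26.68304027289435 4.989472102206491 [ 0.48193032 -0.24449476 -0.45937985]
26.401538783242437 [471.22 -10.84 110.04] 14.5583 [-0.359601    0.33938888 -0.52971213]
```

View pics/d.png

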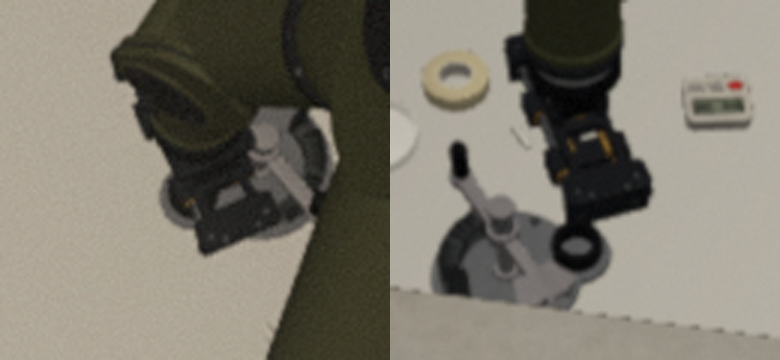

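```bash
python3 - <<'E'
from h import *
c=np.array([471.1,-12.1]);u=np.array([[np.cos(t),np.sin(t)] for t in np.arange(6)*np.pi/3+.46])
offs=[c*0]+[2.2*x for x in u]+[4*x for x in u]
for o in offs:
    p=c+o
    r.servo_line([*p,58],max_speed=100); r.pause(.15)
    hit=r.servo_line([*p,30.8],max_speed=25,contact_N=3); s=r.state()
    print(np.round(o,1),hit,np.round(s["ee_pos"],2),np.round(s["ft_force"],1),round(s["finger_gap"],2),s["clock"])
    if s["ee_pos"][2]<40 : break
    if s["clock"]>35: break
E
```

```text
[ 0. -0.] False [471.17 -12.1   30.91] [ 0.4  0.4 -0.5] 26.15 16.7167
```

```bash
cat >> h.py <<'E'
C=np.array([501,-72.3])
def arc(phi,z): # phi deg: TCP pose on the arc, y along CCW tangent
    a=np.radians(phi);return np.r_[C+75*np.array([np.cos(a),np.sin(a)]),z]
def tang(phi): a=np.radians(phi);return np.array([-np.sin(a),np.cos(a),0])
E
python3 - <<'E'
from h import *
r.grip(42);r.pause(.4);s=r.state();print(s["finger_gap"],s["ft_force"],s["clock"])
r.servo_line([471.1,-12.1,160],max_speed=120)
r.pause(.1)
phi=-137.7
r.grip(34)
r.goto(arc(phi,150),down(phi+90)); r.servo_line(arc(phi,150),down(phi+90)); print(np.round(r.state()["joint_positions"]),r.state()["ee_pos"],r.state()["clock"])
for p in(-137,-100,-60,-40):print(p,np.round(r.ik(arc(p,92),down(p+90))))
ims=[cv2.cvtColor(r.get_image(c),cv2.COLOR_RGB2BGR) for c in("top","side")]
cv2.imwrite("pics/e.png",np.hstack([cv2.resize(ims[0][130:250,210:340],None,fx=3,fy=3,interpolation=2),cv2.resize(ims[1][160:280,210:340],None,fx=3,fy=3,interpolation=2)]))
E
```

```text
42.07850788512283 [0.88841737 0.22137334 0.7254711 ] 17.5417
[ 24.  38. -24. 122.  33.  27. -72.] [ 445.82016646 -121.91092897  149.98093543] 20.25
-137 [ 20.  44. -16. 124.  40.  17. -78.]
-100 [ 30.  48. -30. 116.  48.  30. -46.]
-60 [ 34.  53. -44. 107.  55.  43. -11.]
-40 [ 35.  56. -50. 105.  57.  49.   6.]
```

View pics/e.png

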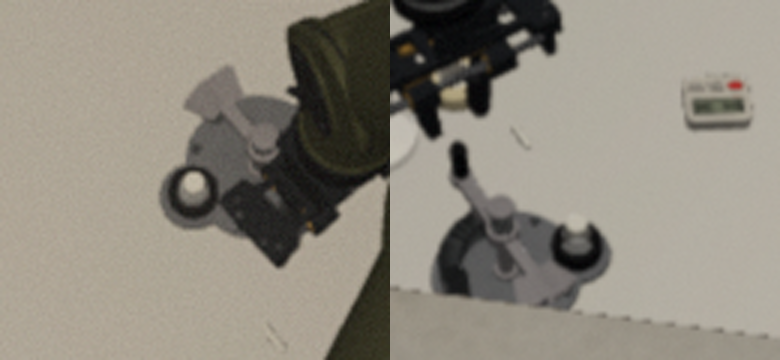

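```bash
python3 - <<'E'
from h import *
phi=-137.7
print("hit",r.servo_line(arc(phi,92),contact_N=4,max_speed=60)); r.grip(24)
r.pause(.2);s=r.state();b=np.array(s["ft_force"]);print(s["finger_gap"],np.round(s["ee_pos"],1),np.round(b,2),s["clock"])
log=[]
while phi<-137.7+55:
    phi+=1.5; r.servo_line(arc(phi,92),down(phi+90),max_speed=15)
    s=r.state();f=(np.array(s["ft_force"])-b);ft=f@tang(phi);fr=f@np.r_[np.cos(np.radians(phi)),np.sin(np.radians(phi)),0]
    log.append((round(phi,1),round(ft,1),round(fr,1),round(f[2],1)))
    if -ft>10: print("STOP");break
print(log,s["clock"])
E
```

```text
hit False
23.740890444802723 [ 445.5 -122.8   92. ] [-0.08  0.35 -0.48] 22.025
[(-136.2, np.float64(0.5), np.float64(0.9), np.float64(0.9)), (-134.7, np.float64(0.8), np.float64(0.6), np.float64(0.4)), (-133.2, np.float64(-0.1), np.float64(1.3), np.float64(1.4)), (-131.7, np.float64(-1.4), np.float64(-0.5), np.float64(0.8)), (-130.2, np.float64(-1.6), np.float64(0.4), np.float64(0.9)), (-128.7, np.float64(-0.6), np.float64(0.8), np.float64(0.6)), (-127.2, np.float64(-1.4), np.float64(1.9), np.float64(1.5)), (-125.7, np.float64(-1.2), np.float64(0.4), np.float64(0.8)), (-124.2, np.float64(-1.1), np.float64(0.6), np.float64(1.3)), (-122.7, np.float64(-1.0), np.float64(0.7), np.float64(1.1)), (-121.2, np.float64(-0.2), np.float64(0.9), np.float64(1.1)), (-119.7, np.float64(-0.5), np.float64(0.7), np.float64(1.1)), (-118.2, np.float64(-0.2), np.float64(-0.5), np.float64(1.1)), (-116.7, np.float64(-0.3), np.float64(0.0), np.float64(0.9)), (-115.2, np.float64(-1.0), np.float64(0.4), np.float64(0.6)), (-113.7, np.float64(-1.2), np.float64(-0.0), np.float64(0.8)), (-112.2, np.float64(-0.1), 
[... 575 characters left out ...]
), np.float64(1.2)), (-97.2, np.float64(-3.8), np.float64(-0.3), np.float64(3.1)), (-95.7, np.float64(-6.6), np.float64(1.6), np.float64(4.0)), (-94.2, np.float64(-3.8), np.float64(0.8), np.float64(4.6)), (-92.7, np.float64(-4.2), np.float64(1.6), np.float64(4.8)), (-91.2, np.float64(-3.6), np.float64(1.0), np.float64(4.5)), (-89.7, np.float64(-3.9), np.float64(1.0), np.float64(4.2)), (-88.2, np.float64(-4.3), np.float64(0.8), np.float64(2.4)), (-86.7, np.float64(-6.2), np.float64(1.1), np.float64(5.0)), (-85.2, np.float64(-5.0), np.float64(3.1), np.float64(4.2)), (-83.7, np.float64(-6.8), np.float64(0.3), np.float64(5.2)), (-82.2, np.float64(-5.9), np.float64(1.6), np.float64(5.1))] 32.5083
```

```bash
python3 - <<'E'
from h import *
phi=-82.2;b=np.array([-.08,.35,-.48]);log=[]
while phi<-38:
    phi+=.75; hit=r.servo_line(arc(phi,92),down(phi+90),max_speed=10,contact_N=5)
    s=r.state();f=(np.array(s["ft_force"])-b);ft=f@tang(phi)
    log.append((round(phi,1),round(float(ft),1),round(float(f[2]),1)))
    if hit or -ft>9 or f[2]<-2: print("STOP",hit);break
print(log,s["clock"],np.round(s["ee_pos"],1))
im=cv2.cvtColor(r.get_image("side"),cv2.COLOR_RGB2BGR);cv2.imwrite("pics/f.png",cv2.resize(im[160:280,190:340],None,fx=4,fy=4,interpolation=2))
E
```

```text
STOP False
[(-81.5, -5.6, 5.1), (-80.7, -4.9, 4.6), (-80.0, -1.7, 1.5), (-79.2, -3.1, 1.3), (-78.5, -5.0, 3.6), (-77.7, -5.5, 3.8), (-77.0, -5.1, 4.2), (-76.2, -4.5, 4.4), (-75.5, -5.8, 4.4), (-74.7, -6.9, 6.9), (-74.0, -4.3, 5.2), (-73.2, -4.6, 4.8), (-72.5, -5.4, 4.6), (-71.7, -4.7, 4.0), (-71.0, -3.4, 3.1), (-70.2, -2.0, 0.9), (-69.5, -4.6, 3.5), (-68.7, -6.6, 3.4), (-68.0, -6.2, 5.1), (-67.2, -4.6, 2.6), (-66.5, -7.5, 4.3), (-65.7, -6.9, 5.5), (-65.0, -8.1, 6.9), (-64.2, -3.5, 2.8), (-63.5, -2.6, 1.6), (-62.7, -1.5, 0.3), (-62.0, -1.7, 0.2), (-61.2, -1.5, 0.7), (-60.5, -1.2, 1.3), (-59.7, -1.4, 1.3), (-59.0, -2.2, 1.0), (-58.2, -0.8, 1.2), (-57.5, 0.2, 0.5), (-56.7, 1.4, -0.5), (-56.0, 0.6, 0.4), (-55.2, 0.8, 0.1), (-54.5, -0.3, 0.6), (-53.7, -0.5, 1.1), (-53.0, -0.3, 1.0), (-52.2, 0.3, 0.4), (-51.5, -1.4, 0.9), (-50.7, -1.9, 0.9), (-50.0, -3.1, 0.7), (-49.2, -5.4, 0.4), (-48.5, -5.9, 1.4), (-47.7, -6.4, 0.7), (-47.0, -5.7, 1.1), (-46.2, -7.1, 1.9), (-45.5, -7.5, 1.1), (-44.7, -8.2, 2.0), (-44.0, -8.8, 3.8), (-43.2, -9.8, 4.7)] 45.5083 [ 552.1 -126.5   91.3]
```

View pics/f.png

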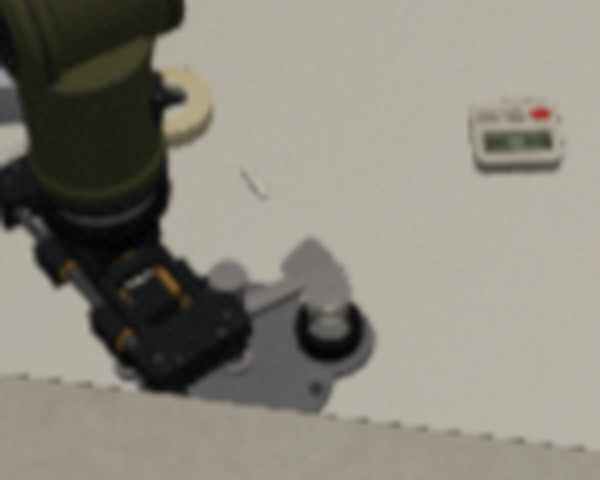

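```bash
python3 - <<'E'
from h import *
s=r.state();p=np.array(s["ee_pos"])
r.servo_line(arc(-50,92),down(40),max_speed=30);r.grip(32);s=r.state();print(np.round(s["ee_pos"],1),np.round(s["ft_force"],1))
r.servo_line(arc(-50,160),max_speed=100);r.servo_line([330,-180,260],max_speed=250);print(r.state()["clock"])
ims=[cv2.cvtColor(r.get_image(c),cv2.COLOR_RGB2BGR) for c in("top","side")]
cv2.imwrite("pics/g.png",np.hstack([cv2.resize(ims[0][140:230,240:340],None,fx=4,fy=4,interpolation=2),cv2.resize(ims[1][190:280,210:310],None,fx=4,fy=4,interpolation=2)]))
E
```

```text
[ 548.9 -129.5   91.9] [-5.2 -0.4  0.7]
48.3083
```

View pics/g.png

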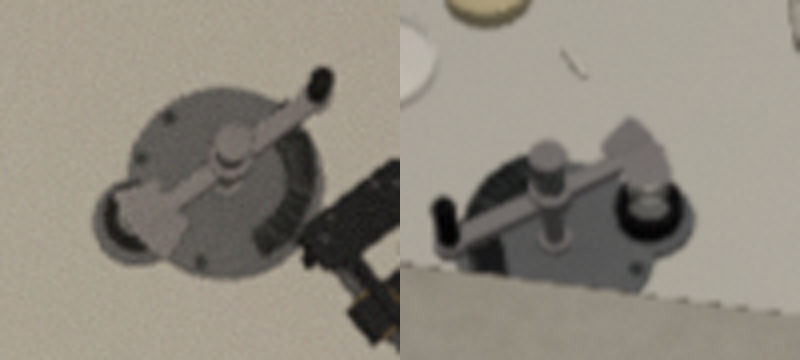

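```bash
python3 - <<'E'
from h import *
obs={}
for c,(x,y,w,h) in(("top",(308,150,24,24)),("side",(212,234,20,22))):
    im=cv2.cvtColor(r.get_image(c),cv2.COLOR_RGB2GRAY);m=(im[y:y+h,x:x+w]<48).astype(np.uint8)
    n,l,st,ce=cv2.connectedComponentsWithStats(m)
    i=1+np.argmax(st[1:,4]);obs[c]=ce[i]+[x,y];print(c,st[i],obs[c])
P,e=tri(obs["top"],obs["side"]);print(P,e,"lift",P[2]-95,np.hypot(*(P[:2]-C)),np.degrees(np.arctan2(*(P[:2]-C)[::-1])))
for L in(8,0,-6):print(L,atz("top",*obs["top"],95+L),atz("side",*obs["side"],95+L))
E
```

```text
top [ 9  7  6  8 34] [319.44117647 160.88235294]
side [ 7  6  6 12 52] [221.28846154 245.67307692]
[ 549.42346946 -130.58264583   88.21237705] 1.841672952679853 lift -6.787622947728551 75.77400081127391 -50.27889054116299
8 [ 544.88322663 -130.09569582  103.        ] [ 558.8423003  -125.85184549  103.        ]
0 [ 547.44462529 -130.85198833   95.        ] [ 553.71105943 -127.90659833   95.        ]
-6 [ 549.36567428 -131.41920772   89.        ] [ 549.86262878 -129.44766295   89.        ]
```

```bash
python3 -c "
from h import *
print(r.close_job(),r.state()['clock'])"
```

```text
the job is handed in; nothing more can be done
the job is handed in; nothing more can be done
```

I handed the job in at about 49 s of the 72 s allowed, verdict not shown: the vial stands in the pocket, the handle is down in the notch (lift about −6.8 mm by camera), the keeper is about 16 mm off the cap's centre, and everything is released; my push peaked near 10 N, and the beaker, dish and flask were not touched as far as I could tell.

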